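Unfold the crank and clamp the picture moulding

TASK

Clamp the wooden picture moulding in the blue frame clamp: first swing the folded red crank handle up until it stands fully upright, and only then wind the crank clockwise until the jaws hold the moulding firmly, without crushing it. Touch nothing but the crank and its handle (not the jaws or the moulding), leave the handle standing up when you let go, and leave the other things on the cabinet where they are.

Things in the scene. Friction and masses are not known exactly. Their poses are not given: they have to be found in the camera images.
- clamp: Blue steel rack-and-pinion frame clamp, fixed to the cabinet top: base plate 110 x 330 x 12 mm, long along its y (y = -60..270). Origin on the cabinet top straight under the crank axis; z up. Gear head under the crank: x -40..40, y -50..45 mm, top at z = 58 mm. Along +y follow the moving jaw, the moulding and the back jaw.
- bed (a point): Point on the top face of the clamp's base plate where the moulding lies (clamp x 0, y 128, z 12 mm). Beyond it in +y stands the back jaw (aluminium, 90 mm wide, top at z = 60 mm): pre-set by a set screw, it does not move, and its face lies anywhere from clamp y = 160 to 180 mm; it is not measured.
- crank_axis (a point): Point on the vertical crank axis at the height of the fold hinge, 90 mm above the cabinet top (clamp x 0, y 0). The crank is a steel arm 12 mm wide, its top face 74 mm above the cabinet; hub cap on the axis 20 mm across, top at 78 mm.
- crank_end (a point): Centre of the fold hinge at the arm's end, 50 mm from the crank axis, 90 mm above the cabinet, between two small lugs (19 mm wide over both, tops at 94 mm). At crank angle 0 it lies from the axis along the clamp's -x, and the hinge's axis is along the clamp's y.
- handle_grip (a point): Point on the handle's centre line 42 mm from the fold hinge. The handle: red plastic sleeve, diameter 16 mm, from 14 mm to 60 mm (free end) from the hinge, spins freely about its own axis. Folded it lies level over the arm, centre line 90 mm above the cabinet, pointing from the hinge across the crank axis and 10 mm past; upright its top is 150 mm above the cabinet.
- fold (a joint): Fold angle of the handle, rad: 0 folded flat (starts 0 to 0.1), 1.571 upright against a stop. It stays where it is left (stiff hinge, about 3 N at the grip).
- crank (a joint): Turn of the crank, rad: 0 at the start, grows clockwise from above. 40 mm of jaw travel a turn; a firm hold comes at 5 to 9 rad. Push along the path at the upright handle: 2 to 3 N to run free (near 0 when stopped); once the moulding meets the back jaw it climbs 20 N per rad or more; firm at 7 to 10 N, loose below 5, risk of crushing from 13 N. Let go, it springs back a little, brakes and stays tight.
- jaw: Moving aluminium jaw, 90 x 22 x 46 mm, with an 8 mm springy black rubber face, top 60 mm above the cabinet. Origin in the middle of its width, on its clamping face, at cabinet-top height; it slides along the clamp's +y as the crank turns, starting with its face at clamp y = 96 mm.
- moulding: Loose length of brown wooden picture-frame moulding with a gilt line, 160 mm long (its x), 30 mm thick (its y), 40 mm high, 0.14 kg, lying on the clamp's base plate between the jaws, roughly along the clamp's x. Origin at the centre of its underside. The jaws square it up as they close.
- nail_tray: White ceramic tray of steel nails, 130 x 180 x 25 mm, origin at the centre of its underside. Bystander.
- kit_box: Aluminium picture-hanging kit box, 160 x 240 x 60 mm, origin at the centre of its underside. Bystander.
- stud_finder: Yellow stud finder lying flat, 150 x 65 x 22 mm, origin at the centre of its underside. Bystander.
- hammer: Wooden hammer lying flat: handle 22 mm thick along its x from -140 to 110 mm, head 42 mm diameter and 95 mm long along its y at x = 120 mm; origin under the handle's line. Bystander.
Things that resemble listed ones, but are neither listed nor needed, are in the scene too. Of the things like the moulding, leave any that is black; of the rest the smaller one is meant.

How it is judged:
By the outcome, as a careful person would: the job done as asked, in the order asked, and still so for the second after the job is handed in, with the robot touching nothing.
It also fails if it takes over 69 s, if anything falls off the work surface, if the arm or the gripper's body presses on something with over 40 N, if the wrist force passes 120 N, or if a joint passes its speed limit or range.

ROBOT

A 6-joint arm with a two-finger parallel gripper is mounted at the origin on the work surface. World frame = base frame: x ahead of the robot, y to its left, z up, the work surface at z = 0. Lengths are in mm, angles in rad, forces in N, time in s.
With the tool pointing down it reaches from about 375 to 925 mm from the base axis. Payload 5.7 kg.
Tool frame: the origin (TCP) lies at the very end of the fingers, on their centre line; the grasp point (between the pads) lies 19 mm behind it; z points along the fingers, x is the direction in which the jaws open and shut, and the axes are right-handed (so a half turn about z gives the same grasp; the last joint's range is limited). The gripper opens to 85 mm and grips with 20 to 120 N. Pads are 22 mm wide; open, the fingers measure 114 mm over their backs; the gripper's body (76 mm by 85 mm) begins 54 mm behind the grasp point. The pads swing forward as they close: fully open they stand 13 mm farther back than shut.
Start: joints at [1.181, 0.359, 1.51, -0, 1.272, -0.115], TCP at [162.806, 577.458, 231.267] pointing down, gripper open.
Joint ranges: [-2.97, 2.97], [-1.01, 2.36], [0.21, 2.38], [-0.96, 4.11], [0.2, 2.71], [-2.98, 2.98]. Speed limits (rad/s): [2.39, 2.39, 3.14, 3.14, 3.14, 3.14].

INTERFACE

Orientations are given as a rotation vector (axis times angle).
In Python, from workcell import env, viewer gives the robot as it stands.
- The arm moves only by the shell command python3 -m jog 'ROWS' [FORCE]. ROWS is JSON, a list of rows, each a list of 5 numbers: the shift along the tool's x, y, z in cm, then the turn about the tool's z in degrees, then the gripper's target within -1 to 1 (shut at 1, half-way at 0, fully open at -1). A call has 1 to 8 rows; each row is the pose to reach, as a shift and turn from the pose commanded when the call began, along the tool's axes at that moment; what a row does not reach only later rows make up. A row lasts 1/12 s, in which the tool goes at most 41.7 mm and 7.16 degrees, less where a joint would pass 70% of its speed; a pose out of reach is approached as far as the arm can. A call with a gripper value outside its range is refused whole. The fingers move at their own pace and stop on an object; FORCE is the grip in N (left out, the last holds). Time passes only in rows, so rows that repeat a pose let the fingers close. It gives the time, the measured TCP pose, the force and the opening at its end, in the units of the state.
- env.get_state(): the state, without advancing time (a new reading comes with each control period).
- viewer.snapshot(name): name is "side" or "top" or "wrist"; returns the picture (480x640x3 uint8, red, green, blue); there is no depth.
- viewer.calibration(name): a dict with "mtx" (3x3 intrinsics, pixels), "k1" (the pictures are not rectified: a ray, as slopes to the right and down, at radius r is drawn at 1 + k1 r^2 times it, then the intrinsics apply), "R" (3x3) and "t" (3): a world point X has camera coordinates R X + t. Camera axes: x right, y down, z forward; pixel columns grow to the right and rows downward; lengths in mm; the calibration is good to about 2 mm. A picture is of the moment at which its call begins: read the wrist's pose just before it. calibration takes no time and is no camera call; for the wrist camera it gives the pose at the moment of the call.
- env.close_job(): hands the job in, once; it reports no verdict.
The state is a dict: "time": time; "joint_pos": joint angles; "qvel": joint speeds; "tau": joint torques, N m; "ee_pos": TCP position; "orientation": TCP orientation; "contact_force": force on the tool from outside, world axes, zero at the start; "wrist_torque": the same for the moment, N m; "finger_gap": finger opening in mm.
Only numpy, scipy, OpenCV 4.12 (cv2) and the standard library are available. Lean on these libraries where they do the work, as an engineer would, in place of code of your own. Each camera call takes 0.05 s, during which the arm holds its last target. There are 200 camera calls.

## Working session

There is one attempt and no reset: what is moved stays moved. The work goes in short steps, Python scripts to look and compute and a shell command to move; the robot and the scene stay as the last step left them, time stands still between calls to the robot, and variables do not carry over. Pictures are saved under pics/ and viewed, about 8 in all and at most 12, crops included, and the job is handed in when it is done.

```bash
ls; mkdir -p pics
python3 - <<'E'
from workcell import env, viewer
import cv2
s=env.get_state(); print(s)
for n in("top","side"):
    im=viewer.snapshot(n); cv2.imwrite(f"pics/{n}0.png",im[...,::-1]); c=viewer.calibration(n); print(n,c)
E
```

```text
pics
{'time': 0.0, 'joint_pos': array([ 1.18092265e+00,  3.59510253e-01,  1.51145381e+00,  2.22986922e-05,
        1.27251059e+00, -1.15099425e-01]), 'qvel': array([0.00151649, 0.00062427, 0.00073597, 0.00024297, 0.00091591,
       0.00176731]), 'tau': array([-3.67138360e-03, -5.27624953e+01, -2.78619844e+01, -4.88816167e-04,
        1.33806904e-02,  6.52728090e-05]), 'ee_pos': array([162.53123401, 576.84491801, 230.4423372 ]), 'orientation': array([ 2.50400529,  1.89569616, -0.00256255]), 'contact_force': array([-0.07102084,  0.10431303, -0.04193251]), 'wrist_torque': array([ 0.00891125, -0.04484666,  0.02789143]), 'finger_gap': 85.24440859073464}
top {'mtx': array([[565.74120401,   0.        , 317.67992324],
       [  0.        , 565.74120401, 248.67631619],
       [  0.        ,   0.        ,   1.        ]]), 'k1': -0.1287082390319258, 'R': array([[ 0.00249692, -0.99984707,  0.01730878],
       [-0.99831027, -0.0034972 , -0.05800323],
       [ 0.05805489, -0.0171347 , -0.99816633]]), 't': array([ -97.39839865,  562.84527693, 1511.28120104])}
side {'mtx': array([[531.38376441,   0.        , 322.56461578],
       [  0.        , 531.38376441, 238.90338821],
       [  0.        ,   0.        ,   1.        ]]), 'k1': -0.08167028156910439, 'R': array([[ 0.83909138, -0.54397768,  0.00373494],
       [-0.33892732, -0.52814475, -0.77858294],
       [ 0.42550433,  0.65203635, -0.62753061]]), 't': array([-495.57952515,  216.57869382, 1183.61375381])}
```

View pics/top0.png

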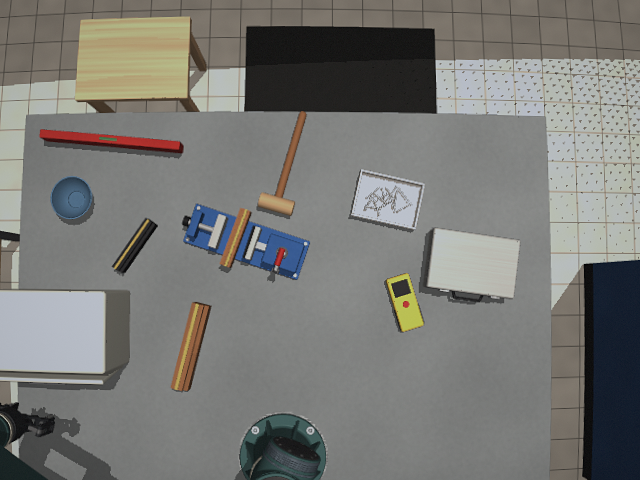

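View pics/side0.png

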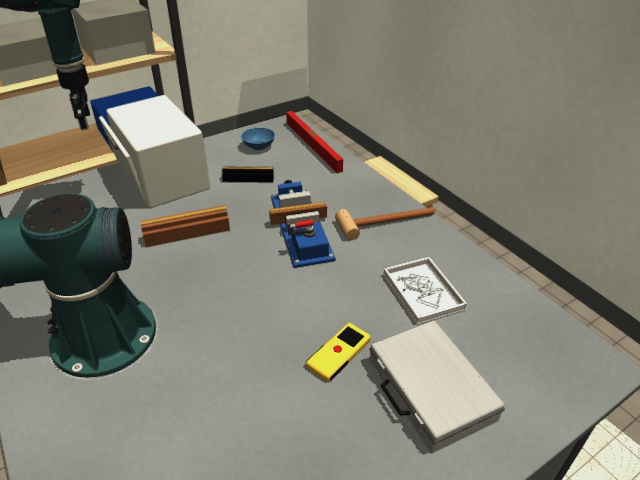

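The top view shows the clamp at about (247,240), with the red handle at (280,258). There are three things like the moulding:
- Brown, in the clamp, at (236,238).
- Brown and larger, lying loose, at (190,345).
- Black, at (134,245).

The one I want is the smaller brown one, in the clamp. The red level at (110,140) and the blue bowl at (71,198) are not the handle or the clamp. Next I'll measure the clamp and check it in a crop.

```bash
cat > h.py <<'E'
import numpy as np, cv2
from scipy.spatial.transform import Rotation as Ro
from workcell import env, viewer
def ray(c,px):
    K=c["mtx"]; d=np.array([(px[0]-K[0,2])/K[0,0],(px[1]-K[1,2])/K[1,1]]); u=d.copy()
    for _ in range(30): u=d/(1+c["k1"]*(u@u))
    R=c["R"]; return -R.T@c["t"], R.T@np.array([u[0],u[1],1])
def onplane(c,px,z):
    o,d=ray(c,px); return o+d*(z-o[2])/d[2]
def proj(c,X):
    p=c["R"]@np.asarray(X,float)+c["t"]; u=p[:2]/p[2]; u=u*(1+c["k1"]*(u@u)); return c["mtx"][:2,:2]@u+c["mtx"][:2,2]
def mask(im,kind):
    h=cv2.cvtColor(im,cv2.COLOR_RGB2HSV)
    if kind=="blue": return cv2.inRange(h,(105,120,60),(125,255,255))
    return cv2.inRange(h,(0,170,100),(5,255,255))|cv2.inRange(h,(172,170,100),(180,255,255))
def blob(m,box=None,close=0):
    if box: k=np.zeros_like(m); x0,y0,x1,y1=box; k[y0:y1,x0:x1]=255; m=m&k
    if close: m=cv2.morphologyEx(m,cv2.MORPH_CLOSE,np.ones((close,close),np.uint8))
    cs=cv2.findContours(m,cv2.RETR_EXTERNAL,cv2.CHAIN_APPROX_NONE)[0]
    return max(cs,key=cv2.contourArea)
E
python3 - <<'E'
from h import *
im=cv2.imread("pics/top0.png")[...,::-1].copy(); c=viewer.calibration("top")
b=blob(mask(im,"blue"),(170,190,330,290),25)
P=np.array([onplane(c,p[0],12)[:2] for p in b],np.float32); r=cv2.minAreaRect(P); print("blue",r); print(cv2.boxPoints(r))
rd=blob(mask(im,"red"),(255,235,300,285)); P2=np.array([onplane(c,p[0],90)[:2] for p in rd],np.float32); r2=cv2.minAreaRect(P2); print("red",r2,P2.mean(0))
st=env.get_state(); print(Ro.from_rotvec(st["orientation"]).as_matrix().round(3))
cv2.imwrite("pics/crop.png",cv2.resize(im[190:300,165:330],None,fx=4.5,fy=4.5,interpolation=cv2.INTER_CUBIC)[...,::-1])
E
```

```text
blue ((583.0335083007812, 99.23748779296875), (328.41961669921875, 108.06682586669922), 71.71891784667969)
[[480.21808  -39.735367]
 [582.8306   -73.63365 ]
 [685.84894  238.21034 ]
 [583.2364   272.10864 ]]
red ((538.5651245117188, 3.982914924621582), (13.828999519348145, 43.87877655029297), 71.78298950195312) [538.4271      3.9186673]
[[ 0.271  0.962 -0.001]
 [ 0.962 -0.271 -0.002]
 [-0.002 -0.    -1.   ]]
```

View pics/crop.png

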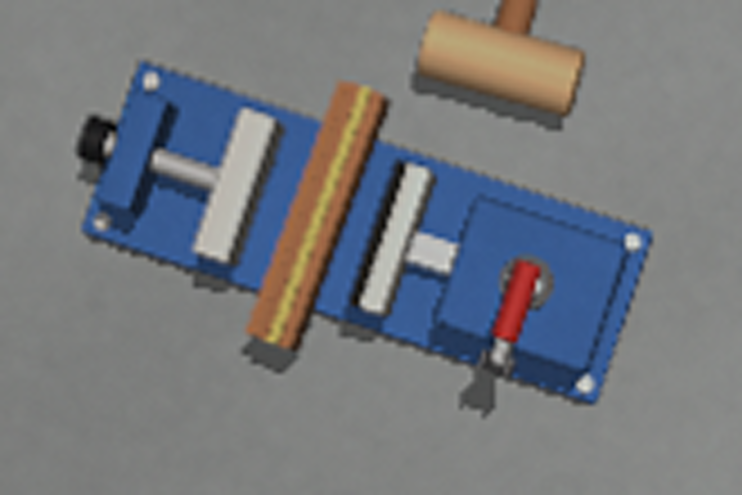

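The choice holds: the brown moulding lies between the jaws, and the handle is folded from its hinge at crop (500,350) across the hub. Before the first move I'll check where the white case beside the start pose is.

Run:
```python
from h import *
cs=viewer.calibration("side"); ct=viewer.calibration("top")
for n,c,p in [("side base near corner",cs,(152,203)),("side base right",cs,(209,188)),("top base",ct,(129,378)),("top base",ct,(129,290))]: print(n,onplane(c,p,0).round())
b=onplane(cs,(152,203),0)
for z in(100,150,200,250,300): print(z,proj(cs,[b[0],b[1],z]).round(), onplane(ct,(105,374),z).round(), onplane(ct,(105,290),z).round())
```

```text
side base near corner [266. 444.   0.]
side base right [444. 426.   0.]
top base [207. 420.   0.]
top base [449. 422.   0.]
100 [145. 175.] [234. 452. 100.] [450. 454. 100.]
150 [142. 160.] [242. 434. 150.] [451. 436. 150.]
200 [138. 144.] [250. 416. 200.] [451. 418. 200.]
250 [135. 128.] [259. 398. 250.] [452. 399. 250.]
300 [131. 111.] [267. 380. 300.] [453. 381. 300.]
```

```bash
python3 -m jog '[[0,0,-4,0,-1],[0,0,-8,0,-1],[-3,3.5,-8,2.6,-1],[-6,7,-8,2.6,-1],[-9,10.4,-8,2.6,-1],[-12,13.9,-8,2.6,-1],[-15,17.4,-8,2.6,-1],[-18,20.9,-8,2.6,-1]]'; python3 -m jog '[[-3,3,0,0,0],[-6,6,0,0,0],[-9,9,0,0,0],[-12,12,0,0,0],[-15,15,0,0,0],[-18,18,2,0,0],[-20,20,4,0,0],[-22,22,6,0,0]]'
python3 - <<'E'
from h import *
s=env.get_state(); print(s["time"],s["ee_pos"].round(1),Ro.from_rotvec(s["orientation"]).as_matrix().round(4),s["finger_gap"])
E
```

```text
time: 0.77
ee_pos: [301.1, 367.1, 311.0]
orientation: [2.546, 1.84, -0.001]
contact_force: [1.8, 0.8, 0.6]
finger_gap: 85.6
time: 1.43
ee_pos: [441.4, 88.5, 250.9]
orientation: [2.547, 1.837, 0.002]
contact_force: [0.6, -0.0, 0.1]
finger_gap: 42.9
1.4333 [441.4  88.5 250.9] [[ 3.158e-01  9.488e-01  1.700e-03]
 [ 9.488e-01 -3.158e-01 -5.000e-04]
 [ 1.000e-04  1.800e-03 -1.000e+00]] 42.90506383596175
```

```bash
python3 -m jog '[[-1.5,4,2,0,0],[-3,8,4,0,0],[-5,12.3,6,0,0],[-5,12.3,8,0,0],[-5,12.3,8,0,0],[-5,12.3,8,0,0]]'
python3 - <<'E'
from h import *
s=env.get_state(); print(s["ee_pos"].round(1)); c=viewer.calibration("wrist")
im=viewer.snapshot("wrist"); cv2.imwrite("pics/w1.png",im[...,::-1])
ax=np.array([550.5,-.3]); xc=np.array([.9495,-.3137]); 
for t in(0,-36,10,-50): print(t,proj(c,[*(ax+t*xc),90]).round())
try:
    rd=blob(mask(im,"red")); P=np.array([onplane(c,p[0],90)[:2] for p in rd],np.float32); r=cv2.minAreaRect(P); print(r, cv2.boundingRect(rd))
except Exception as e: print(e)
E
```

```text
time: 1.93
ee_pos: [540.3, 4.1, 169.1]
orientation: [-2.546, -1.835, 0.006]
contact_force: [0.3, 0.3, -0.5]
finger_gap: 42.8
[540.3   4.1 169.1]
0 [317. 274.]
-36 [317. 218.]
10 [317. 289.]
-50 [317. 195.]
((539.0173950195312, 6.604674339294434), (14.812830924987793, 46.63591003417969), 71.5916976928711) (310, 217, 25, 73)
```

View pics/w1.png

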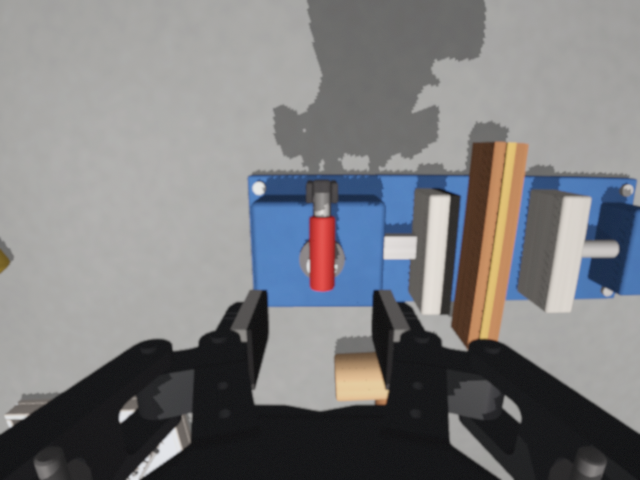

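The wrist view shows the folded handle at columns 310–335, rows 217–290. The fingertips sit symmetrically about column 320. I'll go closer and check the lateral offset.

```bash
python3 -m jog '[[0.1,-0.1,2,0,0],[0.1,-0.1,4.5,0,0],[0.1,-0.1,4.5,0,0],[0.1,-0.1,4.5,0,0],[0.1,-0.1,4.5,0,0]]'
python3 - <<'E'
from h import *
s=env.get_state(); p=s["ee_pos"]; M=Ro.from_rotvec(s["orientation"]).as_matrix(); print(p.round(1),M.round(4).tolist()); c=viewer.calibration("wrist")
im=viewer.snapshot("wrist"); cv2.imwrite("pics/w2.png",im[...,::-1])
for d in(-10,0,34): print(d,proj(c,p+M[:,2]*d).round(1))
rd=blob(mask(im,"red")); P=np.array([onplane(c,q[0],90)[:2] for q in rd],np.float32); r=cv2.minAreaRect(P); print(r, cv2.boundingRect(rd))
q=np.array([*r[0],90])-p; print("in tool",(M.T@q).round(1))
g=cv2.cvtColor(im,cv2.COLOR_RGB2GRAY); print([int(g[300,i]) for i in range(200,440,4)])
E
```

```text
time: 2.4
ee_pos: [541.1, 6.6, 127.9]
orientation: [2.545, 1.839, 0.002]
contact_force: [0.2, -0.1, -0.2]
finger_gap: 42.5
[541.1   6.6 127.9] [[0.3139, 0.9495, 0.0016], [0.9495, -0.3139, -0.0002], [0.0003, 0.0016, -1.0]]
-10 [318.  321.6]
0 [318.1 310.7]
34 [318.4 282. ]
((539.1848754882812, 6.297704696655273), (14.764533996582031, 47.60480499267578), 72.15386199951172) (302, 231, 30, 88)
in tool [-0.9 -1.8 37.9]
[180, 180, 180, 180, 179, 178, 179, 179, 180, 172, 103, 109, 89, 90, 85, 22, 22, 103, 128, 128, 128, 127, 128, 127, 127, 123, 92, 110, 123, 131, 121, 107, 88, 98, 126, 126, 128, 127, 126, 125, 125, 126, 126, 84, 22, 27, 88, 89, 89, 118, 120, 122, 130, 130, 117, 99, 101, 101, 100, 143]
```

View pics/w2.png

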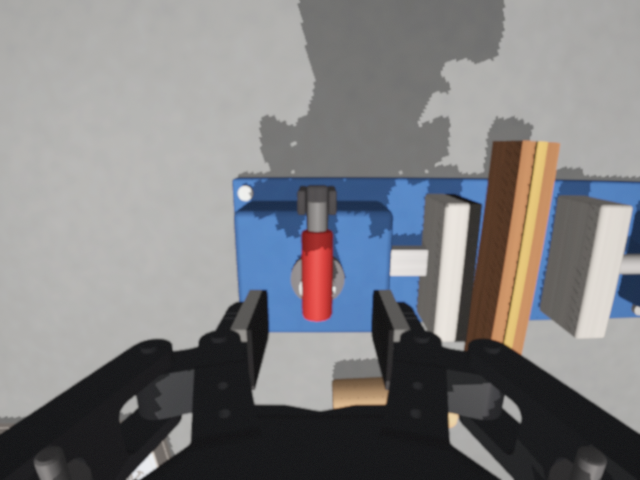

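Handle centre is at column 317 and the finger midline at about 319.5, so I'll shift tool x by −1.2 mm, descend and grip lightly.

```bash
python3 -m jog '[[-0.12,0,2,0,0],[-0.12,0,4,0,0],[-0.12,0,4.8,0,0],[-0.12,0,4.8,0,0],[-0.12,0,4.8,0,0.3],[-0.12,0,4.8,0,0.5],[-0.12,0,4.8,0,0.6],[-0.12,0,4.8,0,0.7]]' 25;  python3 -m jog '[[0,0,0,0,0.8],[0,0,0,0,1],[0,0,0,0,1],[0,0,0,0,1],[0,0,0,0,1]]' 25
```

```text
time: 3.12
ee_pos: [541.4, 4.8, 79.5]
orientation: [2.546, 1.838, 0.003]
contact_force: [0.0, 0.4, 3.3]
finger_gap: 14.9
time: 3.53
ee_pos: [541.4, 4.8, 78.8]
orientation: [2.546, 1.838, 0.002]
contact_force: [2.0, 0.6, 5.7]
finger_gap: 15.2
```

```bash
python3 -m jog '[[0,-0.06,-0.67,0,1],[0,-0.23,-1.33,0,1],[0,-0.52,-1.94,0,1],[0,-0.91,-2.49,0,1],[0,-0.91,-2.49,0,1],[0,-0.91,-2.49,0,1]]'
python3 - <<'E'
from h import *
im=viewer.snapshot("wrist"); a=im[150:450,150:500]; b=viewer.snapshot("side")[170:270,240:370]
b=cv2.resize(b,(390,300),interpolation=cv2.INTER_CUBIC); cv2.imwrite("pics/w3.png",np.hstack([a,b])[...,::-1])
E
```

```text
time: 4.03
ee_pos: [530.4, 8.3, 103.5]
orientation: [-2.546, -1.838, 0.002]
contact_force: [-0.9, 4.1, -2.4]
finger_gap: 14.8
```

View pics/w3.png

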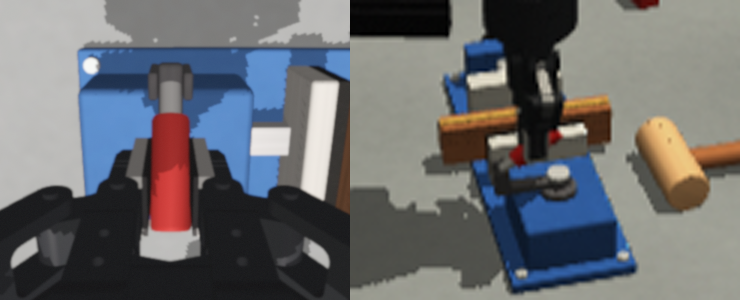

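The handle is in the pads and rising at roughly 40°. I'll continue the arc to the stop.

```bash
python3 -m jog '[[0,-0.48,-0.48,0,1],[0,-1.03,-0.87,0,1],[0,-1.64,-1.16,0,1],[0,-2.3,-1.33,0,1],[0,-2.97,-1.39,0,1],[0,-3.1,-1.39,0,1],[0,-3.1,-1.39,0,1],[0,-3.1,-1.39,0,1]]'
python3 - <<'E'
from h import *
s=env.get_state(); M=Ro.from_rotvec(s["orientation"]).as_matrix(); print("tool force",(M.T@s["contact_force"]).round(1))
im=viewer.snapshot("wrist"); a=im[150:450,150:500]; b=viewer.snapshot("side")[170:270,240:370]
b=cv2.resize(b,(390,300),interpolation=cv2.INTER_CUBIC); cv2.imwrite("pics/w4.png",np.hstack([a,b])[...,::-1])
E
```

```text
time: 4.8
ee_pos: [505.2, 16.7, 119.1]
orientation: [2.542, 1.836, 0.007]
contact_force: [4.8, -0.7, -0.1]
finger_gap: 13.5
tool force [0.9 4.8 0.2]
```

View pics/w4.png

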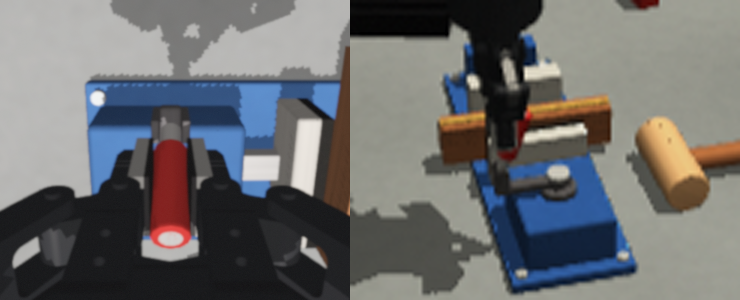

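The handle is up but still leans inward: its free end is at crop (170,238) and the force is only about 5 N. I'll push it further outward.

```bash
python3 -m jog '[[0,-0.2,0,0,1],[0,-0.4,0,0,1],[0,-0.6,0,0,1],[0,-0.6,0,0,1],[0,-0.6,0,0,1]]' 40
python3 - <<'E'
from h import *
s=env.get_state(); M=Ro.from_rotvec(s["orientation"]).as_matrix(); print("tool force",(M.T@s["contact_force"]).round(1))
im=viewer.snapshot("wrist"); rd=blob(mask(im,"red")); print(cv2.boundingRect(rd)); cv2.imwrite("pics/w5.png",im[...,::-1])
E
```

```text
time: 5.32
ee_pos: [495.8, 19.1, 117.9]
orientation: [2.547, 1.839, -0.002]
contact_force: [-0.6, -0.1, -0.2]
finger_gap: 0.1
tool force [-0.3 -0.6  0.2]
(312, 388, 16, 24)
```

The handle slipped out of the pad edge and the gap is now 0. I'll open, re-centre over the leaning handle and look.

```bash
python3 -m jog '[[0,0,0,0,0],[0,0,0,0,0],[0,0,0,0,0],[0,0,0,0,0],[0,0.7,0,0,0],[0,1.4,0,0,0],[0,2.1,0,0,0],[0,2.1,0,0,0]]'
python3 - <<'E'
from h import *
s=env.get_state(); p=s["ee_pos"];M=Ro.from_rotvec(s["orientation"]).as_matrix(); c=viewer.calibration("wrist")
print("tool force",(M.T@s["contact_force"]).round(1),p,s["finger_gap"])
im=viewer.snapshot("wrist"); rd=blob(mask(im,"red")); print(cv2.boundingRect(rd))
h=np.array([504.6,17,90.])
for th in(60,70,80,90):
  t=np.radians(th); d=np.array([.9495*np.cos(t),-.3137*np.cos(t),np.sin(t)]); print(th,[proj(c,h+d*q).round().tolist() for q in(14,60)])
b=viewer.snapshot("side")[170:270,240:370]
cv2.imwrite("pics/w6.png",np.hstack([im[150:450,150:500],cv2.resize(b,(390,300),interpolation=cv2.INTER_CUBIC)])[...,::-1])
E
```

```text
time: 6.03
ee_pos: [519.2, 12.1, 117.4]
orientation: [2.546, 1.837, 0.003]
contact_force: [-0.1, -0.3, -0.6]
finger_gap: 42.4
tool force [-0.3  0.   0.6] [519.21151467  12.07612967 117.37647496] 42.40081083454302
(299, 261, 42, 106)
60 [[318.0, 279.0], [318.0, 376.0]]
70 [[318.0, 275.0], [318.0, 360.0]]
80 [[318.0, 271.0], [318.0, 338.0]]
90 [[318.0, 266.0], [318.0, 311.0]]
```

View pics/w6.png

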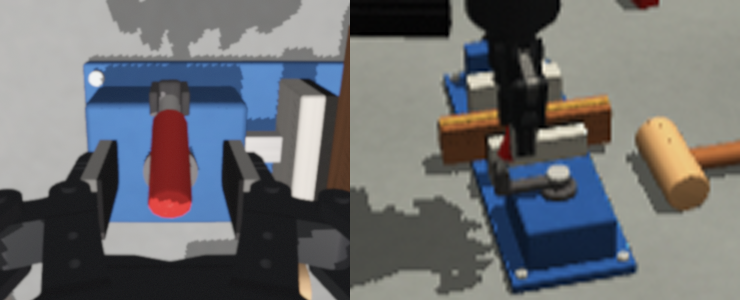

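The handle leans at about 67° and is centred between the pads. I'll re-grip more firmly and finish the swing.

```bash
python3 -m jog '[[0,0,0,0,0.5],[0,0,0,0,1],[0,0,0,0,1],[0,0,0,0,1],[0,-0.4,-0.12,0,1],[0,-0.8,-0.22,0,1],[0,-1.2,-0.3,0,1],[0,-1.2,-0.3,0,1]]' 50;python3 -m jog '[[0,-0.3,0,0,1],[0,-0.6,0,0,1],[0,-0.6,0,0,1],[0,-0.6,0,0,1]]'
python3 - <<'E'
from h import *
s=env.get_state(); p=s["ee_pos"];M=Ro.from_rotvec(s["orientation"]).as_matrix(); c=viewer.calibration("wrist")
print("tool force",(M.T@s["contact_force"]).round(1),p,s["finger_gap"])
im=viewer.snapshot("wrist"); rd=blob(mask(im,"red")); print(cv2.boundingRect(rd))
h=np.array([504.6,17,90.])
for th in(60,70,80,90):
  t=np.radians(th); d=np.array([.9495*np.cos(t),-.3137*np.cos(t),np.sin(t)]); print(th,[proj(c,h+d*q).round().tolist() for q in(14,60)])
b=viewer.snapshot("side")[170:270,240:370]
cv2.imwrite("pics/w7.png",np.hstack([im[150:450,150:500],cv2.resize(b,(390,300),interpolation=cv2.INTER_CUBIC)])[...,::-1])
E
```

```text
time: 6.8
ee_pos: [507.1, 15.9, 120.1]
orientation: [2.544, 1.837, 0.004]
contact_force: [5.5, -1.5, -9.3]
finger_gap: 14.6
time: 7.13
ee_pos: [503.0, 17.3, 120.7]
orientation: [2.542, 1.836, 0.007]
contact_force: [7.4, -3.4, -8.0]
finger_gap: 14.5
tool force [-0.9  8.   8. ] [503.00343725  17.32933085 120.67611994] 14.459365439217123
(299, 285, 43, 93)
60 [[319.0, 310.0], [319.0, 408.0]]
70 [[319.0, 307.0], [318.0, 395.0]]
80 [[319.0, 303.0], [318.0, 376.0]]
90 [[319.0, 298.0], [318.0, 352.0]]
```

View pics/w7.png

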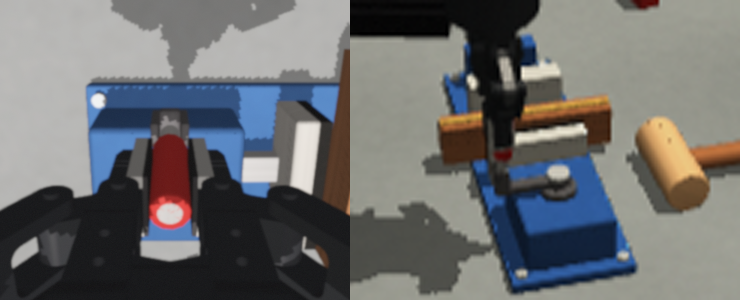

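```bash
python3 -m jog '[[0,-0.1,0.2,0,1],[0,-0.25,0.2,0,1],[0,-0.4,0.2,0,1],[0,-0.4,0.2,0,1],[0,-0.4,0.2,0,1]]'
cat > st.py <<'E'
from h import *
s=env.get_state(); p=s["ee_pos"];M=Ro.from_rotvec(s["orientation"]).as_matrix(); c=viewer.calibration("wrist")
print("tool force",(M.T@s["contact_force"]).round(1),p.round(1),"t",s["time"],s["finger_gap"])
im=viewer.snapshot("wrist"); m=mask(im,"red"); rd=blob(m); print(cv2.boundingRect(rd))
# bright end-cap centre
hsv=cv2.cvtColor(im,cv2.COLOR_RGB2HSV); x,y,w,hh=cv2.boundingRect(rd); 
h=np.array([504.6,17,90.])
for th in(75,80,85,90):
  t=np.radians(th); d=np.array([.9495*np.cos(t),-.3137*np.cos(t),np.sin(t)]); e=np.array([.9495*np.sin(t),-.3137*np.sin(t),-np.cos(t)])
  print(th,"sleeve start back edge",proj(c,h+14*d-8*e).round(),"end",proj(c,h+60*d).round(),"end low edge",proj(c,h+60*d+8*e).round())
E
python3 st.py
```

```text
time: 7.65
ee_pos: [502.6, 17.9, 120.5]
orientation: [2.538, 1.833, 0.014]
contact_force: [9.8, -5.5, 1.0]
finger_gap: 14.6
tool force [-2.1 11.  -0.8] [502.6  17.9 120.5] t 7.65 14.569468603542026
(299, 286, 43, 92)
75 sleeve start back edge [318. 292.] end [317. 388.] end low edge [317. 402.]
80 sleeve start back edge [318. 289.] end [317. 378.] end low edge [317. 394.]
85 sleeve start back edge [318. 286.] end [317. 367.] end low edge [317. 385.]
90 sleeve start back edge [318. 283.] end [317. 354.] end low edge [317. 374.]
```

The TCP is blocked: it moved 0.4 mm for 4 mm commanded at 11 N. The pad view agrees with about 88–90°, so the handle is upright against its stop. I'll estimate the back-jaw face, then plan the circle.

Run:
```python
from h import *
c=viewer.calibration("top"); ax=np.array([550.8,.5]); yc=np.array([.3137,.9495])
for n,p in[("back",(222.2,232)),("jaw",(249.8,242.6))]: print(n,((onplane(c,p,60)[:2]-ax)@yc).round(1))
for a in np.arange(0,1.61,.2): print(round(a,2),[round(5.2*np.sin(a),2),round(5.45-5.2*np.cos(a),2)])
```

```text
back 164.8
jaw 86.6
0.0 [np.float64(0.0), np.float64(0.25)]
0.2 [np.float64(1.03), np.float64(0.35)]
0.4 [np.float64(2.02), np.float64(0.66)]
0.6 [np.float64(2.94), np.float64(1.16)]
0.8 [np.float64(3.73), np.float64(1.83)]
1.0 [np.float64(4.38), np.float64(2.64)]
1.2 [np.float64(4.85), np.float64(3.57)]
1.4 [np.float64(5.12), np.float64(4.57)]
1.6 [np.float64(5.2), np.float64(5.6)]
```

```bash
python3 -m jog '[[0,0.25,0,0,1],[1.03,0.35,0,0,1],[2.02,0.66,0,0,1],[2.94,1.16,0,0,1],[3.73,1.83,0,0,1],[4.38,2.64,0,0,1],[4.85,3.57,0,0,1],[4.85,3.57,0,0,1]]'
cat > q.py <<'E'
from h import *
import sys
# hinge axis centre estimate; report crank angle, radial & tangential forces on tool
C=np.array([502.6,17.9])+50*np.array([.9495,-.3137])
xc=np.array([.9495,-.3137]); yc=np.array([.3137,.9495])
s=env.get_state(); d=s["ee_pos"][:2]-C; X,Y=d@xc,d@yc; a=np.arctan2(Y,-X); r=np.hypot(X,Y)
F=s["contact_force"]; u=d/r; tn=u[1],-u[0]
print("t",round(s["time"],2),"a",round(a,3),"r",round(r,1),"radial F",round(F[:2]@u,1),"push",round(-(F[:2]@tn),1),"Fz",round(F[2],1),"gap",round(s["finger_gap"],1),"z",s["ee_pos"][2].round(1))
if len(sys.argv)>1:
    a0=float(sys.argv[1]); st=float(sys.argv[2])
    for i in range(1,9): b=a0+st*i; print(round(b,2),[round(5.2*(np.sin(b)-np.sin(a0)),2),round(-5.2*(np.cos(b)-np.cos(a0)),2)])
E
python3 q.py 1.2 0.2
```

```text
time: 8.37
ee_pos: [548.0, 53.4, 119.7]
orientation: [2.542, 1.837, 0.004]
contact_force: [-0.3, -0.5, 4.2]
finger_gap: 14.5
t 8.37 a 1.21 r 51.2 radial F -0.5 push 0.3 Fz 4.2 gap 14.5 z 119.7
1.4 [np.float64(0.28), np.float64(1.0)]
1.6 [np.float64(0.35), np.float64(2.04)]
1.8 [np.float64(0.22), np.float64(3.07)]
2.0 [np.float64(-0.12), np.float64(4.05)]
2.2 [np.float64(-0.64), np.float64(4.94)]
2.4 [np.float64(-1.33), np.float64(5.72)]
2.6 [np.float64(-2.17), np.float64(6.34)]
2.8 [np.float64(-3.1), np.float64(6.78)]
```

```bash
python3 -m jog '[[0.28,1,0,0,1],[0.35,2.04,0,0,1],[0.22,3.07,0,0,1],[-0.12,4.05,0,0,1],[-0.64,4.94,0,0,1],[-1.33,5.72,0,0,1],[-2.17,6.34,0,0,1],[-2.17,6.34,0,0,1]]'
python3 q.py 2.6 0.2
```

```text
time: 9.03
ee_pos: [595.3, 12.2, 119.2]
orientation: [-2.546, -1.837, 0.008]
contact_force: [-12.0, -4.1, 17.1]
finger_gap: 14.3
t 9.03 a 2.605 r 46.3 radial F -12.6 push -1.4 Fz 17.1 gap 14.3 z 119.2
2.8 [np.float64(-0.94), np.float64(0.44)]
3.0 [np.float64(-1.95), np.float64(0.69)]
3.2 [np.float64(-2.98), np.float64(0.74)]
3.4 [np.float64(-4.01), np.float64(0.57)]
3.6 [np.float64(-4.98), np.float64(0.21)]
3.8 [np.float64(-5.86), np.float64(-0.34)]
4.0 [np.float64(-6.62), np.float64(-1.06)]
4.2 [np.float64(-7.21), np.float64(-1.91)]
```

The radial pull has grown, so my circle centre is about 4 mm too far along clamp +x. I'll correct the centre, ease z by 2 mm and re-plan.

```bash
python3 -m jog '[[0,-0.3,-0.1,0,1],[-0.05,-0.48,-0.2,0,1],[-0.05,-0.48,-0.2,0,1],[-0.05,-0.48,-0.2,0,1]]'
sed -i 's/^C=.*/C=np.array([502.6,17.9])+46*np.array([.9495,-.3137])/; s/5\.2\*/5.1*/g' q.py; python3 q.py 2.6 0.2
python3 - <<'E'
from h import *
im=viewer.snapshot("wrist"); b=viewer.snapshot("side")[170:270,240:370]
cv2.imwrite("pics/w8.png",np.hstack([im[150:450,150:500],cv2.resize(b,(390,300),interpolation=cv2.INTER_CUBIC)])[...,::-1])
E
```

```text
time: 9.37
ee_pos: [593.6, 14.9, 119.8]
orientation: [2.547, 1.839, -0.0]
contact_force: [2.0, -2.4, -5.2]
finger_gap: 14.6
t 9.37 a 2.586 r 48.7 radial F 1.4 push -2.8 Fz -5.2 gap 14.6 z 119.8
2.8 [np.float64(-0.92), np.float64(0.44)]
3.0 [np.float64(-1.91), np.float64(0.68)]
3.2 [np.float64(-2.93), np.float64(0.72)]
3.4 [np.float64(-3.93), np.float64(0.56)]
3.6 [np.float64(-4.89), np.float64(0.2)]
3.8 [np.float64(-5.75), np.float64(-0.34)]
4.0 [np.float64(-6.49), np.float64(-1.04)]
4.2 [np.float64(-7.07), np.float64(-1.87)]
```

View pics/w8.png

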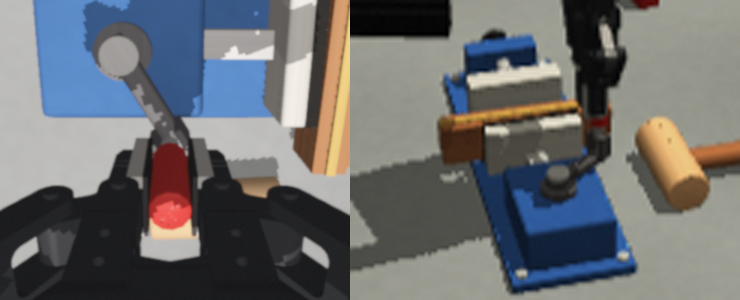

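The picture shows the crank turned about 150°, the jaw up against the moulding and the handle upright in the pads (crop (170,190)). Continuing with a slight outward bias.

```bash
python3 -m jog '[[-0.89,0.53,0,0,1],[-1.9,0.78,0,0,1],[-2.94,0.82,0,0,1],[-3.96,0.66,0,0,1],[-4.93,0.29,0,0,1],[-5.81,-0.26,0,0,1],[-5.81,-0.26,0,0,1]]'
python3 q.py 3.8 0.2
```

```text
time: 10.05
ee_pos: [569.5, -40.2, 119.8]
orientation: [-2.546, -1.835, 0.004]
contact_force: [-5.4, 4.7, -2.2]
finger_gap: 14.0
t 10.05 a -2.38 r 49.5 radial F -6.7 push -2.6 Fz -2.2 gap 14.0 z 119.8
4.0 [np.float64(-0.74), np.float64(-0.7)]
4.2 [np.float64(-1.32), np.float64(-1.53)]
4.4 [np.float64(-1.73), np.float64(-2.47)]
4.6 [np.float64(-1.95), np.float64(-3.46)]
4.8 [np.float64(-1.96), np.float64(-4.48)]
5.0 [np.float64(-1.77), np.float64(-5.48)]
5.2 [np.float64(-1.39), np.float64(-6.42)]
5.4 [np.float64(-0.82), np.float64(-7.27)]
```

```bash
python3 -m jog '[[-0.74,-0.7,0,0,1],[-1.32,-1.53,0,0,1],[-1.73,-2.47,0,0,1],[-1.95,-3.46,0,0,1],[-1.96,-4.48,0,0,1],[-1.96,-4.48,0,0,1],[-1.96,-4.48,0,0,1]]'
python3 q.py 4.8 0.1
python3 - <<'E'
from h import *
im=viewer.snapshot("wrist"); cv2.imwrite("pics/w9.png",im[...,::-1]); print(cv2.boundingRect(blob(mask(im,"red"))))
im=cv2.imread("pics/w7.png")[...,::-1].copy();
E
```

```text
time: 10.63
ee_pos: [523.5, -42.1, 119.9]
orientation: [-2.546, -1.835, -0.004]
contact_force: [3.4, 12.6, -5.8]
finger_gap: 14.3
t 10.63 a -1.427 r 51.0 radial F -12.8 push -2.6 Fz -5.8 gap 14.3 z 119.9
4.9 [np.float64(0.07), np.float64(-0.5)]
5.0 [np.float64(0.19), np.float64(-1.0)]
5.1 [np.float64(0.36), np.float64(-1.48)]
5.2 [np.float64(0.57), np.float64(-1.94)]
5.3 [np.float64(0.84), np.float64(-2.38)]
5.4 [np.float64(1.14), np.float64(-2.79)]
5.5 [np.float64(1.48), np.float64(-3.17)]
5.6 [np.float64(1.86), np.float64(-3.51)]
(299, 339, 43, 38)
```

```bash
python3 -m jog '[[0.2,0,0,0,1],[0.3,0,0,0,1],[0.37,-0.5,0,0,1],[0.49,-1,0,0,1]]'
python3 q.py; python3 -m jog '[[0,0,0,0,1]]'; python3 q.py 5.0 0.1
```

```text
time: 11.02
ee_pos: [516.4, -37.4, 120.0]
orientation: [2.546, 1.837, 0.0]
contact_force: [3.5, -3.0, -7.8]
finger_gap: 14.3
t 11.02 a -1.259 r 50.6 radial F 0.4 push 4.6 Fz -7.8 gap 14.3 z 120.0
time: 11.1
ee_pos: [515.1, -36.4, 120.0]
orientation: [2.547, 1.838, -0.001]
contact_force: [0.8, -1.1, -8.5]
finger_gap: 14.5
t 11.1 a -1.227 r 50.6 radial F 0.4 push 1.3 Fz -8.5 gap 14.5 z 120.0
5.1 [np.float64(0.17), np.float64(-0.48)]
5.2 [np.float64(0.38), np.float64(-0.94)]
5.3 [np.float64(0.65), np.float64(-1.38)]
5.4 [np.float64(0.95), np.float64(-1.79)]
5.5 [np.float64(1.29), np.float64(-2.17)]
5.6 [np.float64(1.67), np.float64(-2.51)]
5.7 [np.float64(2.08), np.float64(-2.81)]
5.8 [np.float64(2.52), np.float64(-3.07)]
```

```bash
python3 -m jog '[[0.17,-0.48,0.1,0,1],[0.38,-0.94,0.1,0,1]]'; python3 q.py; python3 -m jog '[[0,0,0,0,1],[0,0,0,0,1]]'; python3 q.py 5.2 0.1
```

```text
time: 11.27
ee_pos: [508.8, -30.5, 119.8]
orientation: [2.545, 1.837, 0.0]
contact_force: [0.2, -4.0, -1.0]
finger_gap: 14.9
t 11.27 a -1.056 r 50.6 radial F 2.6 push 3.1 Fz -1.0 gap 14.9 z 119.8
time: 11.43
ee_pos: [507.9, -29.4, 119.7]
orientation: [2.547, 1.839, -0.001]
contact_force: [-2.7, -2.9, 3.9]
finger_gap: 14.6
t 11.43 a -1.026 r 50.5 radial F 3.9 push 0.5 Fz 3.9 gap 14.6 z 119.7
5.3 [np.float64(0.26), np.float64(-0.44)]
5.4 [np.float64(0.56), np.float64(-0.85)]
5.5 [np.float64(0.91), np.float64(-1.22)]
5.6 [np.float64(1.29), np.float64(-1.57)]
5.7 [np.float64(1.7), np.float64(-1.87)]
5.8 [np.float64(2.14), np.float64(-2.13)]
5.9 [np.float64(2.6), np.float64(-2.34)]
6.0 [np.float64(3.08), np.float64(-2.51)]
```

```bash
python3 -m jog '[[0.27,-0.44,0,0,1],[0.57,-0.85,0,0,1]]'; python3 q.py; python3 -m jog '[[0,0,0,0,1],[0,0,0,0,1]]'; python3 q.py 5.4 0.1
```

```text
time: 11.6
ee_pos: [502.4, -21.9, 119.7]
orientation: [2.546, 1.838, 0.0]
contact_force: [0.1, -4.2, 3.6]
finger_gap: 14.1
t 11.6 a -0.843 r 50.7 radial F 2.0 push 3.7 Fz 3.6 gap 14.1 z 119.7
time: 11.77
ee_pos: [501.9, -20.9, 119.6]
orientation: [-2.547, -1.839, -0.0]
contact_force: [-2.2, -2.1, 6.6]
finger_gap: 14.4
t 11.77 a -0.821 r 50.6 radial F 3.0 push 0.8 Fz 6.6 gap 14.4 z 119.6
5.5 [np.float64(0.34), np.float64(-0.38)]
5.6 [np.float64(0.72), np.float64(-0.72)]
5.7 [np.float64(1.13), np.float64(-1.02)]
5.8 [np.float64(1.57), np.float64(-1.28)]
5.9 [np.float64(2.03), np.float64(-1.49)]
6.0 [np.float64(2.52), np.float64(-1.66)]
6.1 [np.float64(3.01), np.float64(-1.78)]
6.2 [np.float64(3.52), np.float64(-1.85)]
```

```bash
python3 -m jog '[[0.21,-0.54,-0.1,0,1],[0.6,-0.9,-0.1,0,1]]'; python3 q.py; python3 -m jog '[[0,0,0,0,1],[0,0,0,0,1]]'; python3 q.py 5.6 0.1
```

```text
time: 11.93
ee_pos: [497.3, -12.4, 119.9]
orientation: [2.547, 1.837, 0.006]
contact_force: [7.1, -0.9, -8.9]
finger_gap: 13.8
t 11.93 a -0.631 r 51.5 radial F -6.5 push 3.1 Fz -8.9 gap 13.8 z 119.9
time: 12.1
ee_pos: [497.0, -11.5, 119.9]
orientation: [2.547, 1.838, 0.006]
contact_force: [5.6, 1.4, -6.7]
finger_gap: 14.3
t 12.1 a -0.615 r 51.5 radial F -5.8 push 0.3 Fz -6.7 gap 14.3 z 119.9
5.7 [np.float64(0.41), np.float64(-0.3)]
5.8 [np.float64(0.85), np.float64(-0.56)]
5.9 [np.float64(1.31), np.float64(-0.77)]
6.0 [np.float64(1.79), np.float64(-0.94)]
6.1 [np.float64(2.29), np.float64(-1.06)]
6.2 [np.float64(2.8), np.float64(-1.13)]
6.3 [np.float64(3.31), np.float64(-1.14)]
6.4 [np.float64(3.81), np.float64(-1.11)]
```

```bash
python3 -m jog '[[0.41,-0.3,0,0,1],[0.85,-0.56,0,0,1]]'; python3 q.py; python3 -m jog '[[0,0,0,0,1],[0,0,0,0,1]]'; python3 q.py 5.8 0.1
```

```text
time: 12.27
ee_pos: [495.0, -2.7, 119.9]
orientation: [2.546, 1.837, 0.006]
contact_force: [7.2, -1.6, -9.6]
finger_gap: 14.1
t 12.27 a -0.439 r 51.6 radial F -6.9 push 2.5 Fz -9.6 gap 14.1 z 119.9
time: 12.43
ee_pos: [495.0, -2.0, 119.9]
orientation: [2.546, 1.838, 0.007]
contact_force: [6.5, 1.5, -8.4]
finger_gap: 14.4
t 12.43 a -0.425 r 51.6 radial F -6.7 push -0.8 Fz -8.4 gap 14.4 z 119.9
5.9 [np.float64(0.46), np.float64(-0.21)]
6.0 [np.float64(0.94), np.float64(-0.38)]
6.1 [np.float64(1.44), np.float64(-0.5)]
6.2 [np.float64(1.95), np.float64(-0.57)]
6.3 [np.float64(2.46), np.float64(-0.58)]
6.4 [np.float64(2.96), np.float64(-0.55)]
6.5 [np.float64(3.47), np.float64(-0.46)]
6.6 [np.float64(3.96), np.float64(-0.33)]
```

```bash
python3 -m jog '[[0.46,-0.21,0,0,1],[0.95,-0.38,0,0,1]]'; python3 q.py; python3 -m jog '[[0,0,0,0,1],[0,0,0,0,1]]'; python3 q.py 6.0 0.1
```

```text
time: 12.6
ee_pos: [494.7, 7.3, 120.0]
orientation: [2.545, 1.837, 0.006]
contact_force: [8.9, -3.1, -9.3]
finger_gap: 14.5
t 12.6 a -0.246 r 51.7 radial F -9.1 push 2.4 Fz -9.3 gap 14.5 z 120.0
time: 12.77
ee_pos: [494.8, 8.0, 119.9]
orientation: [2.546, 1.837, 0.007]
contact_force: [8.3, -0.2, -10.3]
finger_gap: 14.2
t 12.77 a -0.232 r 51.7 radial F -8.2 push -0.5 Fz -10.3 gap 14.2 z 119.9
6.1 [np.float64(0.5), np.float64(-0.12)]
6.2 [np.float64(1.0), np.float64(-0.19)]
6.3 [np.float64(1.51), np.float64(-0.2)]
6.4 [np.float64(2.02), np.float64(-0.17)]
6.5 [np.float64(2.52), np.float64(-0.08)]
6.6 [np.float64(3.01), np.float64(0.05)]
6.7 [np.float64(3.49), np.float64(0.23)]
6.8 [np.float64(3.94), np.float64(0.46)]
```

```bash
python3 -m jog '[[0.5,-0.02,0.1,0,1],[1,-0.09,0.1,0,1]]'; python3 q.py; python3 -m jog '[[0,0,0,0,1],[0,0,0,0,1]]'; python3 q.py 6.2 0.1
```

```text
time: 12.93
ee_pos: [496.6, 16.9, 119.7]
orientation: [2.545, 1.837, 0.004]
contact_force: [4.5, -4.7, 0.2]
finger_gap: 14.8
t 12.93 a -0.056 r 51.4 radial F -5.6 push 3.3 Fz 0.2 gap 14.8 z 119.7
time: 13.1
ee_pos: [496.8, 17.5, 119.7]
orientation: [2.545, 1.838, 0.006]
contact_force: [5.2, -1.8, 0.6]
finger_gap: 14.4
t 13.1 a -0.042 r 51.4 radial F -5.5 push 0.3 Fz 0.6 gap 14.4 z 119.7
6.3 [np.float64(0.51), np.float64(-0.02)]
6.4 [np.float64(1.02), np.float64(0.02)]
6.5 [np.float64(1.52), np.float64(0.1)]
6.6 [np.float64(2.01), np.float64(0.24)]
6.7 [np.float64(2.49), np.float64(0.42)]
6.8 [np.float64(2.94), np.float64(0.65)]
6.9 [np.float64(3.37), np.float64(0.92)]
7.0 [np.float64(3.77), np.float64(1.24)]
```

```bash
python3 -m jog '[[0.51,0,0,0,1],[1.02,0.02,0,0,1]]'; python3 q.py; python3 -m jog '[[0,0,0,0,1],[0,0,0,0,1]]'; python3 q.py 6.4 0.1
```

```text
time: 13.27
ee_pos: [500.1, 26.2, 119.7]
orientation: [2.544, 1.837, 0.005]
contact_force: [6.0, -6.0, -1.2]
finger_gap: 14.1
t 13.27 a 0.139 r 51.5 radial F -8.0 push 2.7 Fz -1.2 gap 14.1 z 119.7
time: 13.43
ee_pos: [500.5, 26.9, 119.7]
orientation: [2.544, 1.837, 0.006]
contact_force: [6.1, -2.8, -0.9]
finger_gap: 14.3
t 13.43 a 0.154 r 51.4 radial F -6.7 push -0.3 Fz -0.9 gap 14.3 z 119.7
6.5 [np.float64(0.5), np.float64(0.08)]
6.6 [np.float64(0.99), np.float64(0.22)]
6.7 [np.float64(1.47), np.float64(0.4)]
6.8 [np.float64(1.93), np.float64(0.63)]
6.9 [np.float64(2.36), np.float64(0.91)]
7.0 [np.float64(2.76), np.float64(1.22)]
7.1 [np.float64(3.12), np.float64(1.57)]
7.2 [np.float64(3.45), np.float64(1.96)]
```

```bash
python3 -m jog '[[0.5,0.08,0,0,1],[0.99,0.22,0,0,1]]'; python3 q.py; python3 -m jog '[[0,0,0,0,1],[0,0,0,0,1]]'; python3 q.py 6.6 0.1
```

```text
time: 13.6
ee_pos: [505.3, 34.6, 119.7]
orientation: [2.544, 1.837, 0.004]
contact_force: [4.9, -7.4, -0.7]
finger_gap: 14.8
t 13.6 a 0.331 r 51.4 radial F -8.4 push 2.9 Fz -0.7 gap 14.8 z 119.7
time: 13.77
ee_pos: [505.9, 35.2, 119.7]
orientation: [2.544, 1.837, 0.006]
contact_force: [4.7, -4.2, -1.5]
finger_gap: 14.3
t 13.77 a 0.347 r 51.4 radial F -6.3 push 0.3 Fz -1.5 gap 14.3 z 119.7
6.7 [np.float64(0.48), np.float64(0.18)]
6.8 [np.float64(0.93), np.float64(0.41)]
6.9 [np.float64(1.36), np.float64(0.69)]
7.0 [np.float64(1.76), np.float64(1.0)]
7.1 [np.float64(2.13), np.float64(1.35)]
7.2 [np.float64(2.46), np.float64(1.74)]
7.3 [np.float64(2.75), np.float64(2.16)]
7.4 [np.float64(2.99), np.float64(2.61)]
```

```bash
python3 -m jog '[[0.48,0.18,0,0,1],[0.94,0.41,0,0,1]]'; python3 q.py; python3 -m jog '[[0,0,0,0,1],[0,0,0,0,1]]'; python3 q.py 6.8 0.1
```

```text
time: 13.93
ee_pos: [512.0, 41.8, 119.7]
orientation: [2.543, 1.837, 0.003]
contact_force: [4.7, -9.6, 0.6]
finger_gap: 14.8
t 13.93 a 0.523 r 51.4 radial F -10.3 push 2.9 Fz 0.6 gap 14.8 z 119.7
time: 14.1
ee_pos: [512.7, 42.4, 119.7]
orientation: [2.543, 1.837, 0.005]
contact_force: [6.1, -6.1, -1.9]
finger_gap: 14.2
t 14.1 a 0.539 r 51.4 radial F -8.6 push -0.6 Fz -1.9 gap 14.2 z 119.7
6.9 [np.float64(0.43), np.float64(0.27)]
7.0 [np.float64(0.83), np.float64(0.59)]
7.1 [np.float64(1.2), np.float64(0.94)]
7.2 [np.float64(1.53), np.float64(1.33)]
7.3 [np.float64(1.82), np.float64(1.75)]
7.4 [np.float64(2.06), np.float64(2.2)]
7.5 [np.float64(2.26), np.float64(2.67)]
7.6 [np.float64(2.42), np.float64(3.15)]
```

```bash
python3 -m jog '[[0.35,0.39,0,0,1],[0.75,0.71,0,0,1]]'; python3 q.py; python3 -m jog '[[0,0,0,0,1],[0,0,0,0,1]]'; python3 q.py 7.0 0.1
```

```text
time: 14.27
ee_pos: [519.6, 47.2, 119.6]
orientation: [2.545, 1.838, 0.0]
contact_force: [0.4, -6.8, 5.1]
finger_gap: 14.2
t 14.27 a 0.704 r 51.2 radial F -6.0 push 3.2 Fz 5.1 gap 14.2 z 119.6
time: 14.43
ee_pos: [520.5, 47.6, 119.7]
orientation: [2.545, 1.838, 0.003]
contact_force: [2.2, -4.7, 2.3]
finger_gap: 14.4
t 14.43 a 0.723 r 51.1 radial F -5.1 push 0.5 Fz 2.3 gap 14.4 z 119.7
7.1 [np.float64(0.37), np.float64(0.35)]
7.2 [np.float64(0.7), np.float64(0.74)]
7.3 [np.float64(0.99), np.float64(1.16)]
7.4 [np.float64(1.23), np.float64(1.61)]
7.5 [np.float64(1.43), np.float64(2.08)]
7.6 [np.float64(1.59), np.float64(2.56)]
7.7 [np.float64(1.69), np.float64(3.06)]
7.8 [np.float64(1.74), np.float64(3.57)]
```

```bash
python3 -m jog '[[0.37,0.35,0,0,1],[0.7,0.74,0,0,1]]'; python3 q.py; python3 -m jog '[[0,0,0,0,1],[0,0,0,0,1]]'; python3 q.py 7.2 0.1
```

```text
time: 14.6
ee_pos: [527.7, 51.1, 119.5]
orientation: [2.545, 1.839, -0.003]
contact_force: [-3.9, -9.5, 7.6]
finger_gap: 14.7
t 14.6 a 0.88 r 51.1 radial F -7.4 push 7.1 Fz 7.6 gap 14.7 z 119.5
time: 14.77
ee_pos: [528.4, 51.3, 119.6]
orientation: [2.545, 1.839, -0.001]
contact_force: [-0.2, -8.6, 5.0]
finger_gap: 14.5
t 14.77 a 0.895 r 51.0 radial F -8.0 push 3.2 Fz 5.0 gap 14.5 z 119.6
7.3 [np.float64(0.29), np.float64(0.42)]
7.4 [np.float64(0.54), np.float64(0.87)]
7.5 [np.float64(0.74), np.float64(1.33)]
7.6 [np.float64(0.89), np.float64(1.82)]
7.7 [np.float64(0.99), np.float64(2.32)]
7.8 [np.float64(1.04), np.float64(2.83)]
7.9 [np.float64(1.05), np.float64(3.34)]
8.0 [np.float64(1.0), np.float64(3.84)]
```

Contact: the moving push has risen to 7 N and holds 3.2 N at rest. From here I'll use small steps.

```bash
python3 -m jog '[[0.05,0.15,0,0,1],[0.08,0.28,0,0,1]]'; python3 q.py; python3 -m jog '[[0,0,0,0,1],[0,0,0,0,1]]'; python3 q.py 7.25 0.05
```

```text
time: 14.93
ee_pos: [529.5, 51.5, 119.5]
orientation: [-2.546, -1.839, 0.005]
contact_force: [-5.5, -4.1, 11.9]
finger_gap: 14.2
t 14.93 a 0.916 r 50.9 radial F -2.1 push 6.6 Fz 11.9 gap 14.2 z 119.5
time: 15.1
ee_pos: [529.7, 51.5, 119.5]
orientation: [-2.546, -1.839, 0.004]
contact_force: [-4.3, -5.8, 8.7]
finger_gap: 14.4
t 15.1 a 0.919 r 50.9 radial F -4.1 push 6.0 Fz 8.7 gap 14.4 z 119.5
7.3 [np.float64(0.14), np.float64(0.21)]
7.35 [np.float64(0.27), np.float64(0.43)]
7.4 [np.float64(0.39), np.float64(0.66)]
7.45 [np.float64(0.49), np.float64(0.89)]
7.5 [np.float64(0.59), np.float64(1.13)]
7.55 [np.float64(0.67), np.float64(1.37)]
7.6 [np.float64(0.74), np.float64(1.61)]
7.65 [np.float64(0.8), np.float64(1.86)]
```

```bash
python3 -m jog '[[0.06,0.08,-0.05,0,1],[0.06,0.08,-0.05,0,1]]'; python3 q.py; python3 -m jog '[[0,0,0,0,1],[0,0,0,0,1]]'; python3 q.py
```

```text
time: 15.27
ee_pos: [529.9, 51.7, 119.6]
orientation: [-2.546, -1.839, 0.007]
contact_force: [-4.8, -6.8, 7.8]
finger_gap: 14.2
t 15.27 a 0.924 r 50.9 radial F -4.9 push 6.7 Fz 7.8 gap 14.2 z 119.6
time: 15.43
ee_pos: [529.9, 51.7, 119.6]
orientation: [-2.546, -1.839, 0.006]
contact_force: [-3.9, -7.0, 7.1]
finger_gap: 14.6
t 15.43 a 0.925 r 50.9 radial F -5.3 push 6.0 Fz 7.1 gap 14.6 z 119.6
```

```bash
python3 -m jog '[[0.06,0.12,-0.05,0,1],[0.06,0.12,-0.05,0,1]]'; python3 q.py; python3 -m jog '[[0,0,0,0,1],[0,0,0,0,1]]'; python3 q.py
```

```text
time: 15.6
ee_pos: [530.6, 51.9, 119.6]
orientation: [-2.545, -1.839, 0.008]
contact_force: [-5.3, -5.8, 5.1]
finger_gap: 14.6
t 15.6 a 0.938 r 50.9 radial F -3.9 push 6.9 Fz 5.1 gap 14.6 z 119.6
time: 15.77
ee_pos: [530.6, 51.9, 119.6]
orientation: [-2.545, -1.839, 0.008]
contact_force: [-4.9, -7.0, 4.9]
finger_gap: 14.7
t 15.77 a 0.938 r 50.9 radial F -5.1 push 6.8 Fz 4.9 gap 14.7 z 119.6
```

```bash
python3 -m jog '[[0.07,0.13,0,0,1],[0.07,0.13,0,0,1]]'; python3 q.py; python3 -m jog '[[0,0,0,0,1],[0,0,0,0,1]]'; python3 q.py
```

```text
time: 15.93
ee_pos: [531.8, 52.2, 119.6]
orientation: [-2.545, -1.838, 0.009]
contact_force: [-5.5, -6.7, 5.9]
finger_gap: 14.2
t 15.93 a 0.963 r 50.8 radial F -4.8 push 7.1 Fz 5.9 gap 14.2 z 119.6
time: 16.1
ee_pos: [531.8, 52.2, 119.6]
orientation: [-2.545, -1.839, 0.008]
contact_force: [-4.8, -6.1, 4.2]
finger_gap: 14.4
t 16.1 a 0.964 r 50.8 radial F -4.5 push 6.3 Fz 4.2 gap 14.4 z 119.6
```

```bash
python3 -m jog '[[0.08,0.14,0,0,1],[0.08,0.14,0,0,1]]'; python3 q.py; python3 -m jog '[[0,0,0,0,1],[0,0,0,0,1]]'; python3 q.py
```

```text
time: 16.27
ee_pos: [533.1, 52.6, 119.6]
orientation: [-2.545, -1.838, 0.009]
contact_force: [-6.0, -6.6, 6.4]
finger_gap: 14.5
t 16.27 a 0.99 r 50.8 radial F -4.9 push 7.5 Fz 6.4 gap 14.5 z 119.6
time: 16.43
ee_pos: [533.1, 52.5, 119.6]
orientation: [-2.545, -1.838, 0.009]
contact_force: [-6.2, -6.5, 6.2]
finger_gap: 14.2
t 16.43 a 0.99 r 50.8 radial F -4.6 push 7.6 Fz 6.2 gap 14.2 z 119.6
```

```bash
python3 -m jog '[[0.05,0.1,0,0,1],[0.1,0.2,0,0,1]]'; python3 q.py; python3 -m jog '[[0,0,0,0,1],[0,0,0,0,1]]'; python3 q.py
```

```text
time: 16.6
ee_pos: [534.7, 52.9, 119.6]
orientation: [-2.544, -1.838, 0.011]
contact_force: [-8.5, -6.5, 8.3]
finger_gap: 15.0
t 16.6 a 1.021 r 50.7 radial F -4.3 push 9.8 Fz 8.3 gap 15.0 z 119.6
time: 16.77
ee_pos: [534.9, 52.9, 119.6]
orientation: [-2.544, -1.838, 0.01]
contact_force: [-7.2, -5.5, 7.6]
finger_gap: 14.3
t 16.77 a 1.025 r 50.8 radial F -3.7 push 8.2 Fz 7.6 gap 14.3 z 119.6
```

The push is 8–10 N, inside the firm range. I'll add a small outward nudge to keep the handle on its stop, open, and rise straight up.

```bash
python3 -m jog '[[0.09,-0.05,0,0,1],[0.09,-0.05,0,0,1]]'; python3 q.py; python3 -m jog '[[0,0,0,0,0],[0,0,0,0,0],[0,0,0,0,0],[0,0,0,0,0],[0,0,0,0,-0.2],[0,0,-2,0,-0.2],[0,0,-5,0,-0.2],[0,0,-9,0,-0.2]]'; python3 -m jog '[[0,-3,0,0,-0.2],[0,-6,0,0,-0.2],[0,-9,0,0,-0.2],[0,-9,0,0,-0.2],[0,-9,0,0,-0.2]]'
python3 - <<'E'
from h import *
s=env.get_state(); print(s["time"],s["ee_pos"].round(1),s["contact_force"].round(1))
c=viewer.calibration("wrist"); cs=viewer.calibration("side")
im=viewer.snapshot("wrist"); sd=viewer.snapshot("side"); cv2.imwrite("pics/w10.png",im[...,::-1])
rd=blob(mask(im,"red")); print(cv2.boundingRect(rd))
ax=np.array([550.8,1.2]); a=7.3-2*np.pi
xc=np.array([.9495,-.3137]); yc=np.array([.3137,.9495]); o=-np.cos(a)*xc+np.sin(a)*yc
for th in(75,85,90):
  t=np.radians(th); f=lambda q:[*(ax+o*(50-q*np.cos(t))),90+q*np.sin(t)]
  print(th,[proj(c,f(q)).round().tolist() for q in(14,60)],[proj(cs,f(q)).round().tolist() for q in(14,60)])
b=sd[170:270,240:370]
cv2.imwrite("pics/w10c.png",np.hstack([cv2.resize(im,(400,300),interpolation=cv2.INTER_AREA),cv2.resize(b,(390,300),interpolation=cv2.INTER_CUBIC)])[...,::-1])
E
```

```text
time: 16.93
ee_pos: [534.8, 53.1, 119.6]
orientation: [-2.545, -1.84, 0.011]
contact_force: [-7.5, -9.7, 5.6]
finger_gap: 14.3
t 16.93 a 1.025 r 50.9 radial F -7.8 push 9.5 Fz 5.6 gap 14.3 z 119.6
time: 17.6
ee_pos: [536.3, 54.8, 208.6]
orientation: [-2.544, -1.837, 0.007]
contact_force: [0.5, -0.7, -0.4]
finger_gap: 51.5
time: 18.02
ee_pos: [451.6, 83.4, 210.2]
orientation: [-2.546, -1.84, 0.0]
contact_force: [1.0, -0.3, 0.1]
finger_gap: 51.3
18.0167 [451.6  83.4 210.2] [ 1.  -0.3  0.1]
(296, 380, 21, 20)
75 [[309.0, 365.0], [292.0, 411.0]] [[297.0, 211.0], [299.0, 199.0]]
85 [[312.0, 364.0], [305.0, 406.0]] [[296.0, 211.0], [297.0, 197.0]]
90 [[313.0, 364.0], [312.0, 403.0]] [[296.0, 211.0], [295.0, 196.0]]
```

View pics/w10c.png

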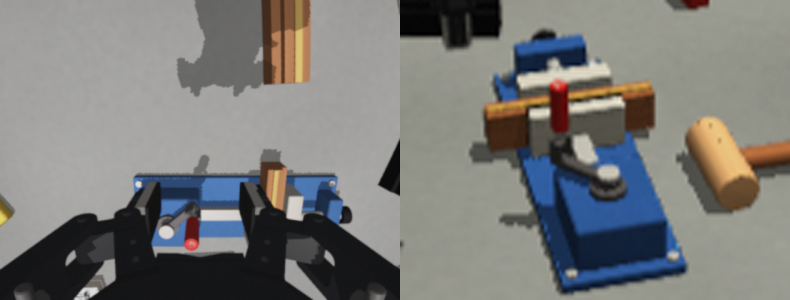

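The wrist view shows the handle standing at crop (190,230). The side view shows it vertical at (560,105) with the moulding between both jaws. I'll measure its lean numerically.

Run:
```python
from h import *
ax=np.array([550.8,1.2]); a=7.3-2*np.pi
xc=np.array([.9495,-.3137]); yc=np.array([.3137,.9495]); o=-np.cos(a)*xc+np.sin(a)*yc
for n in("side","top","wrist"):
    c=viewer.calibration(n); im=viewer.snapshot(n); h=cv2.cvtColor(im,cv2.COLOR_RGB2HSV)
    m=cv2.inRange(h,(0,150,40),(6,255,255))|cv2.inRange(h,(170,150,40),(180,255,255))
    k=np.zeros_like(m); q=proj(c,[*(ax+o*50),120]).round().astype(int); w=45 if n=="wrist" else 22; k[q[1]-w:q[1]+w,q[0]-w:q[0]+w]=255; m&=k
    ys,xs=np.nonzero(m); pts=np.c_[xs,ys].astype(float); print(n,len(pts),"bbox",xs.min(),ys.min(),xs.max(),ys.max())
    for y in range(ys.min(),ys.max()+1,4 if n=="wrist" else 3): print("   row",y,xs[ys==y].mean().round(1),(ys==y).sum())
    for th in(75,82,90):
        t=np.radians(th); f=lambda q:[*(ax+o*(50-q*np.cos(t))),90+q*np.sin(t)]
        print("  ",th,[proj(c,f(q)).round(1).tolist() for q in(14,60)])
```

```text
side 89 bbox 290 197 295 213
   row 197 292.0 1
   row 200 292.5 6
   row 203 293.0 5
   row 206 293.0 5
   row 209 292.5 6
   row 212 293.0 5
   75 [[296.6, 211.4], [299.5, 199.0]]
   82 [[296.2, 211.0], [297.5, 197.4]]
   90 [[295.7, 210.6], [295.2, 196.0]]
top 22 bbox 259 256 265 261
   row 256 261.5 4
   row 259 264.0 3
   75 [[262.5, 255.6], [265.7, 253.7]]
   82 [[261.8, 255.7], [262.8, 254.3]]
   90 [[261.1, 255.9], [259.5, 255.1]]
wrist 799 bbox 295 343 317 395
   row 343 308.0 3
   row 347 308.0 15
   row 351 308.0 19
   row 355 308.0 19
   row 359 307.5 20
   row 363 307.0 19
   row 367 306.5 20
   row 371 306.5 20
   row 375 306.5 20
   row 379 306.0 21
   row 383 305.5 10
   row 387 305.5 6
   row 391 305.5 4
   row 395 306.0 7
   75 [[308.9, 361.6], [291.9, 407.2]]
   82 [[310.8, 360.9], [300.9, 403.9]]
   90 [[312.9, 359.8], [311.7, 398.9]]
```

The side slope matches 90° and the wrist slope gives about 89°, so the handle is upright. The arm is clear, so I'm handing in.

```bash
python3 -c "
from workcell import env
print(env.get_state()['time']); print(env.close_job())"
```

```text
18.2667
the job is handed in; nothing more can be done
None
```

I swung the handle up to its stop, wound the crank clockwise about 7.3 rad, then let go, rose clear and handed in at 18.3 s. No verdict was reported.

**Last checks**
- **Handle after release:** it stands upright. The side view fits 90° and the wrist view about 89°.
- **Clamping force:** the push climbed from about 3 N running free to 8.2 N at rest. It peaked at 9.8 N while moving, inside the 7–10 N firm range and below 13 N.
- **Moulding:** the last picture shows it held between both jaws. I did not test how tight it is after release.
- **Other objects:** no contact with the other things was noticed, but I did not measure their positions again.

**What went wrong or disagreed**
- **First swing:** the handle slipped out of the pads at about 67°, so I gripped it again and finished the swing.
- **Upright before winding:** the tool was blocked at 11 N and the picture gave about 88°. The crank circle measured later was about 5 mm off from that point. I put this down to slip in the pads, but a lean of up to about 8° at the start of winding can't be ruled out.
- **Winding:** my first estimate of the circle centre was about 4 mm off, which gave up to about 13 N radial and 17 N vertical force. I corrected it on the way. A second radial peak of about 13 N later on was also eased out.

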